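Slide a slotted shim over the board's edge, pick it up and lay it in the tray

ROBOT

A 6-joint arm with a two-finger parallel gripper is mounted at the origin on the work surface. World frame = base frame: x ahead of the robot, y to its left, z up, the work surface at z = 0. Lengths are in mm, angles in rad, forces in N, time in s.
With the tool pointing down it reaches from about 325 to 900 mm from the base axis. Payload 3.5 kg.
Tool frame: the origin (TCP) lies midway between the tips of the shut fingers; the grasp point (between the pads) lies 19 mm behind it; z points along the fingers, y is the line along which they close (so a half turn about z gives the same grasp; the last joint's range is limited). The gripper opens to 85 mm and grips with 20 to 120 N. Pads are 22 mm wide; open, the fingers measure 114 mm over their backs; the gripper's body (76 mm by 85 mm) begins 54 mm behind the grasp point. The pads swing forward as they close: fully open they stand 13 mm farther back than shut.
Start: joints at [-1.287, 0.276, -0.026, 1.268, 0, 1.467], TCP at [235.755, -578.828, 231.313] pointing down, gripper open.
Joint ranges: [-3.12, 3.12], [-0.85, 1.88], [-1.08, 1.24], [-1.95, 2.15], [-1.57, 1.53], [-3.14, 3.14]. Speed limits (rad/s): [2.57, 2.57, 3.14, 3.14, 3.14, 3.14].

INTERFACE

Orientations are given as a 3x3 rotation matrix whose columns are the frame's x, y, z axes.
In Python, from station import manip, eyes gives the robot as it stands.
- The arm moves only by the tool carry_out, never from a script. Its argument "increments" is a list of rows, each a list of 7 numbers: the shift along the tool's x, y, z in m, then the turn, a rotation vector about the tool's x, y, z in rad, then the finger opening in m, from 0 to 0.0854. In form: [[tx, ty, tz, wx, wy, wz, jaw], ...]. A call has 1 to 5 rows; each row shifts and turns the commanded pose from where the row before left it, along the tool's axes as they then stand; what a row does not reach is not made up. A row lasts 1/12 s, in which the tool goes at most 41.7 mm and 7.16 degrees, less where a joint would pass 70% of its speed; a pose out of reach is approached as far as the arm can. A call with a gripper value outside its range is refused whole. The fingers move at their own pace and stop on an object; the grip force is fixed at half the most. Time passes only in rows, so rows that do not move let the fingers close. It gives the time, the measured TCP pose, the force, the opening and the grip force at its end, in the units of the state.
- manip.state(): the state, without advancing time (a new reading comes with each control period).
- eyes.read_camera(name): name is "scene" or "top" or "wrist"; returns a dict with "image" (420x560x3 uint8, red, green, blue), "camera_matrix" (3x3 intrinsics, pixels), "R" (3x3) and "t" (3): a world point X has camera coordinates R X + t. Camera axes: x right, y down, z forward; pixel columns grow to the right and rows downward; lengths in mm; the calibration is good to about 2 mm. A picture is of the moment at which its call begins. There is no depth.
- manip.hand_in(): hands the job in; it is judged then, once.
The state is a dict: "t": time; "q": joint angles; "joint_velocities": joint speeds; "effort": joint torques, N m; "position": TCP position; "ee_rot": TCP orientation; "ft_force": force on the tool from outside, world axes, zero at the start; "wrist_torque": the same for the moment, N m; "finger_gap": finger opening in mm; "finger_force": force on a finger pad.
Only numpy, scipy, OpenCV 4.12 (cv2) and the standard library are available. Lean on these libraries where they do the work, as an engineer would, in place of code of your own. Each camera call takes 0.05 s, during which the arm holds its last target. There are 200 camera calls.

TASK

The headstock of the lathe needs packing: on the thick wooden board lies a long flat steel shim with a slot in one end, too thin to pick up well where it lies. Slide it along the board towards the robot until its slotted end sticks out about 4 cm over the board's front edge, still lying flat, then grip it by that overhanging end and lay it flat in the shallow wooden tray. Do not let it drop, and leave the round washer on the board where it is.

Things in the scene. Friction and masses are not known exactly. Their poses are not given: they have to be found in the camera images.
- shim: Slotted flat steel bar, 140 mm long (x), 44 wide (y), 4 thick, 170 g. A 14 mm wide, 50 mm deep slot opens at its -x end, which points to the robot; the +x end is solid and square. Origin: middle of the underside. Starts flat on the board, 15 to 45 mm behind its front edge, square to it within 7 degrees. Shut fingers just above the board can push it. Tips off if it overhangs by over 70 mm.
- board: Thick wooden board, fixed: 260 mm deep (x), 330 wide (y), flat top 60 mm above the table. Origin: middle of its underside. Front edge: the long edge facing the robot, 130 mm from the origin along -x; clear in front. Also on it, loose: the washer and a 50 mm square steel plate, 4 mm thick, one each side of the shim, and a 45 mm high wooden bobbin in a far corner.
- tray: Shallow open dark wooden tray, fixed on the table left or right of the board: outside 220 mm (x) by 160 mm (y), 25 mm high, walls and floor 5 mm thick. Its x points away from the robot within 9 degrees. Origin: middle of its underside.
- washer: The round steel washer, 62 mm across, 24 mm hole, 4 mm thick, lying loose on the board beside the shim; to be left alone. Origin: middle of its underside.
Things that resemble listed ones, but are neither listed nor needed, are in the scene too. What is shaped like the shim but purple or yellow is not meant.

How it is judged (in metres and radians):
On the way, in this order (a step that is already met when the one before it is completed fails the run):
1. the shim lies flat on the board with its slotted end at least 25 mm out over the front edge (x of shim in the frame of board below -0.085 m and y of shim in the frame of board between -0.15 and 0.15 m and z of shim in the frame of board between 0.055 and 0.066 m and angle between shim's own z axis and vertical below 0.1 rad and angle between the x axis of shim and the x axis of board, either way round below 0.6 rad), for 0.2 s.
2. the shim is held in the fingers, lifted at least 20 mm above the board (height (world z) of shim above 0.08 m and contact force between shim and the fingers above 0.5 N), for 0.2 s.
At the end, for the whole second after the job is handed in: The shim lies flat (within about 6 degrees) and at rest on the tray's floor, inside its walls, released; it was first slid out at least 25 mm over the board's front edge while flat on the board, then lifted from there in the fingers (x of shim in the frame of tray between -0.06 and 0.06 m and y of shim in the frame of tray between -0.07 and 0.07 m and z of shim in the frame of tray below 0.012 m and angle between shim's own z axis and vertical below 0.1 rad and linear speed of shim below 0.02 m/s); the robot touches nothing.
It fails at once if the shim is dropped (it falls freely faster than 0.9 m/s, that is from more than about 4 cm) (contact force between shim and the fingers below 0.05 N and linear speed of shim above 0.9 m/s).
It fails at once if the round washer is shifted by more than 20 mm (distance of washer from where it was at the start of the episode above 0.02 m).
It also fails if it takes over 51 s, if anything falls off the work surface, if the arm or the gripper's body presses on something with over 40 N, if the wrist force passes 120 N, or if a joint passes its speed limit or range.

## Working session

There is one attempt and no reset: what is moved stays moved. The work goes in short steps, Python scripts to look and compute and a tool call to move; the robot and the scene stay as the last step left them, time stands still between calls to the robot, and variables do not carry over. Pictures are saved under pics/ and viewed, at most 10 in all, crops included, and the job is handed in when it is done.

Besides the shell and the picture viewer there is one more tool, called after ">>>" in YAML: its name, and indented under it one key for each argument. carry_out: Moves the arm, as the interface text tells. Its arguments: {"type":"object","properties":{"increments":{"type":"array","items":{"type":"array","items":{"type":"number"}}}},"required":["increments"]}

```bash
ls; mkdir -p pics
python3 - <<'E'
from station import manip, eyes
import cv2,numpy as np,pickle
d={}
for n in("top","scene"):
    c=eyes.read_camera(n);d[n]=c
    cv2.imwrite(f"pics/{n}0.png",cv2.cvtColor(c["image"],cv2.COLOR_RGB2BGR))
pickle.dump(d,open("c0.pkl","wb"))
s=manip.state();print({k:np.round(s[k],3).tolist() for k in s})
print(d["top"]["R"],d["top"]["t"],d["top"]["camera_matrix"])
E
```

```text
pics
{'t': 0.1, 'q': [-1.287, 0.277, -0.028, 1.268, -0.0, 1.467], 'joint_velocities': [0.002, -0.002, 0.002, -0.0, -0.0, -0.001], 'effort': [-0.0, -44.671, 29.613, 0.009, -0.0, -0.0], 'position': [235.539, -578.157, 230.291], 'ee_rot': [[0.926, 0.377, -0.001], [0.377, -0.926, 0.002], [0.0, -0.002, -1.0]], 'ft_force': [-0.33, 0.242, 0.576], 'wrist_torque': [0.045, -0.004, 0.05], 'finger_force': 0.0, 'finger_gap': 85.571}
[[-0.02353632 -0.99968576 -0.00862716]
 [-0.98098556  0.02475726 -0.19249524]
 [ 0.19264833  0.00393249 -0.98125998]] [-180.00805831  454.39776552 1357.14540153] [[445.58269314   0.         275.62622272]
 [  0.         445.58269314 210.15895662]
 [  0.           0.           1.        ]]
```

View pics/top0.png

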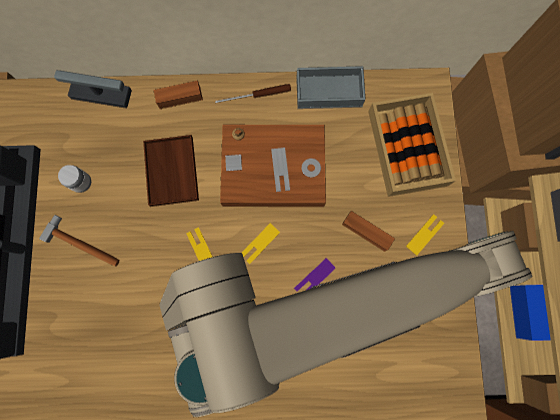

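View pics/scene0.png

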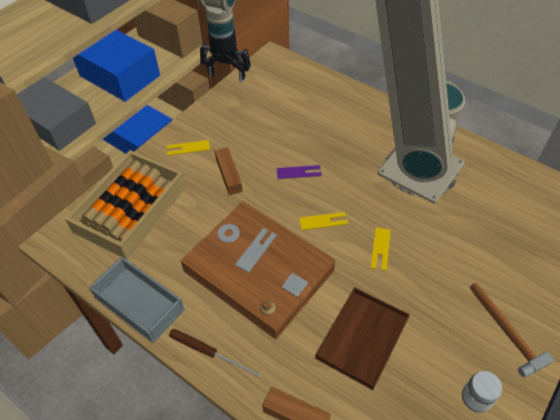

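The top view shows the steel shim on the board at about (281,170), slot end pointing down towards the robot. The washer is at (311,168), the square plate at (233,162), the bobbin at (238,133) and the dark wooden tray at (171,170). The other slotted pieces are yellow or purple: (200,243), (261,243), (425,235), (315,274). Only the grey piece on the board fits the description. The scene view agrees, with the shim at (257,250), washer at (229,233) and tray at (363,337). Next I'll measure these and check an enlarged crop.

```bash
cat > h.py <<'E'
import numpy as np,cv2
def ray(c,uv,z):
    uv=np.atleast_2d(np.array(uv,float));K=c["camera_matrix"];R=np.array(c["R"]);t=np.array(c["t"])
    o=-R.T@t
    d=(np.linalg.inv(K)@np.c_[uv,np.ones(len(uv))].T).T@R
    s=(z-o[2])/d[:,2]
    return (o+d*s[:,None])[:,:2]
def rect(c,cnt,z):
    p=ray(c,cnt.reshape(-1,2),z).astype(np.float32)
    return cv2.minAreaRect(p),p
def grey(c,box):
    im=c["image"];x0,x1,y0,y1=box
    h=cv2.cvtColor(im,cv2.COLOR_RGB2HSV);m=((h[...,1]<60)&(h[...,2]>110)).astype(np.uint8)*255
    k=np.zeros_like(m);k[y0:y1,x0:x1]=m[y0:y1,x0:x1]
    return [q for q in cv2.findContours(k,cv2.RETR_EXTERNAL,cv2.CHAIN_APPROX_NONE)[0] if cv2.contourArea(q)>60]
E
python3 - <<'E'
import pickle,cv2,numpy as np
from h import *
d=pickle.load(open("c0.pkl","rb"));np.set_printoptions(precision=1,suppress=True)
for n,b in(("top",(215,332,118,210)),("scene",(180,335,205,330))):
    c=d[n]
    for q in grey(c,b):
        r,p=rect(c,q,64);print(n,"grey",np.round(q.reshape(-1,2).mean(0)),np.round(r[0],1),np.round(r[1],1),round(r[2],1)); print(cv2.boxPoints(r).tolist() if max(r[1])>90 else '')
c=d["top"];h=cv2.cvtColor(c["image"],cv2.COLOR_RGB2HSV)
print(h[200,250],h[170,171],h[140,171],h[205,240],h[215,240])
for nm,m,z in(("board",(h[...,1]>125)&(h[...,2]>75)&(h[...,0]<12),60),("tray",(h[...,2]<95)&(h[...,1]>100),25)):
    k=np.zeros(m.shape,np.uint8);a=(135,207,125,215) if nm=="tray" else (214,332,115,213)
    k[a[2]:a[3],a[0]:a[1]]=m[a[2]:a[3],a[0]:a[1]]
    q=max(cv2.findContours(k,0,1)[0],key=cv2.contourArea);r,p=rect(c,q,z);print(nm,r,cv2.boxPoints(r).tolist(), cv2.boundingRect(q))
    ap=cv2.approxPolyDP(q,6,True).reshape(-1,2);print(ap.tolist(),ray(c,ap,z).tolist())
cv2.imwrite("pics/crop0.png",cv2.cvtColor(cv2.resize(c["image"][115:215,135:335],None,fx=4,fy=4,interpolation=2),4))
E
```

```text
top grey [311. 167.] [ 580.1 -305.8] [56.9 55.7] 88.5

top grey [233. 162.] [603.3 -60.1] [49.9 48.1] 3.8

top grey [280. 172.] [ 577.3 -208.3] [140.1  43.2] 5.1
[[505.5997314453125, -192.976806640625], [509.4014892578125, -235.969970703125], [648.978759765625, -223.62762451171875], [645.177001953125, -180.63446044921875]]
scene grey [294. 284.] [605.5 -56.2] [51.7 50.8] 2.7

scene grey [257. 248.] [ 579.7 -204.5] [141.3  45.5] 5.0
[[507.2891540527344, -188.0606231689453], [511.2649841308594, -233.37110900878906], [652.0234375, -221.0201873779297], [648.047607421875, -175.70970153808594]]
scene grey [228. 233.] [ 583.3 -300.8] [61.3 55.9] 39.4

[ 12 175 134] [ 10 175  73] [  9 177  52] [ 10 179  64] [ 18 132 159]
board ((522.8153686523438, -269.77337646484375), (109.75182342529297, 68.38531494140625), 0.8413254618644714) [[467.44329833984375, -236.3901824951172], [468.44744873046875, -304.7680969238281], [578.1874389648438, -303.15655517578125], [577.1832885742188, -234.77865600585938]] (289, 169, 23, 35)
[[300, 169], [289, 176], [290, 190], [294, 183], [300, 191], [290, 203], [311, 
[... 254 characters left out ...]
19120961764384, -236.37915033989765], [485.6632877138176, -302.45135320979205], [515.6759322444889, -259.7363795844171], [534.0173107921339, -301.1870780960721], [538.9627021533847, -235.3398778305354]]
tray ((595.7459106445312, 147.69723510742188), (224.5417938232422, 162.50894165039062), 6.171218395233154) [[475.3907470703125, 216.41171264648438], [492.8604736328125, 54.844512939453125], [716.10107421875, 78.98275756835938], [698.63134765625, 240.54995727539062]] (143, 135, 56, 72)
[[191, 135], [143, 141], [150, 206], [198, 200]] [[713.1923599435804, 82.26560219437573], [696.5912238896829, 240.32937408856185], [477.1733943308238, 210.47546612488065], [492.920244688487, 56.933367092466426]]
```

View pics/crop0.png

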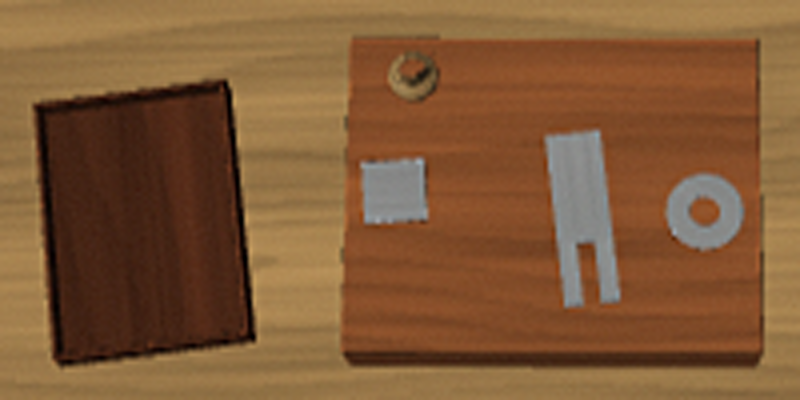

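The crop confirms it: a steel-grey bar with the slot pointing down in the image (towards the robot), the round washer to its right, and the plain square plate to its left. The measured sizes agree with the given ones: shim 140 x 43, plate 50, tray 224 x 162. Now the board edges and the first travel plan.

```bash
cat >> h.py <<'E'
def plan(target,yaw,jaw,vmax=38,wmax=.12,rate=1.0):
    from station import manip
    s=manip.state();p=np.array(s["position"]);R=np.array(s["ee_rot"])
    y0=np.arctan2(R[1,0],R[0,0]);dy=yaw-y0;dp=np.array(target)-p
    n=max(1,int(np.ceil(max(np.linalg.norm(dp)/vmax,abs(dy)/wmax))))
    print("from",np.round(p,1),"yaw",round(y0,3),"tilt",np.round(R[:2,2],4),"q",np.round(s["q"],2),"F",np.round(s["ft_force"],1),"gap",round(float(s["finger_gap"]),1),"t",s["t"],"rows",n)
    for i in range(n):
        a=y0+dy*i/n;c,si=np.cos(a),np.sin(a);d=dp/n/1000
        print([round(v,4) for v in (c*d[0]+si*d[1],si*d[0]-c*d[1],-d[2])],[0,0,round(-dy/n,4),jaw])
E
python3 - <<'E'
import pickle
from h import *
d=pickle.load(open("c0.pkl","rb"));c=d["top"]
h=cv2.cvtColor(c["image"],cv2.COLOR_RGB2HSV).astype(int)
for u in(235,255,300,318): print(u,h[198:209,u,2],h[120:128,u,0])
pts=[(221,203),(325.3,203),(222.5,124.5),(325,124.5)]
print(ray(c,pts,60).round(1).tolist())
c=d["scene"];print(ray(c,[(183,264),(275,332),(334,265),(240,204)],60).round(1).tolist())
plan([672,-199,150],3.23,0)
E
```

```text
235 [140 134 124 124 109  62  74  65 103 162 153] [17 18 18 18 14 11 12 11]
255 [128 126 127 138 125  81  67  64  94 143 151] [18 17 17 18 16 11 12 12]
300 [125 124 125 141 126  81  69  66  90 145 160] [17 18 18 17 15 11 11 12]
318 [119 123 135 145 127  77  70  65  92 138 154] [18 18 17 18 16 11 11 11]
[[473.6, -21.3], [465.4, -346.2], [732.8, -26.2], [723.9, -356.8]]
[[730.6, -334.9], [740.7, -17.7], [494.2, -6.4], [482.6, -340.3]]
from [ 235.5 -578.2  230.3] yaw 0.387 tilt [-0.0006  0.0019] q [-1.29  0.28 -0.03  1.27 -0.    1.47] F [-0.3  0.2  0.6] gap 85.6 t 0.1 rows 24
[np.float64(0.0228), np.float64(-0.0078), np.float64(0.0033)] [0, 0, np.float64(-0.1185), 0]
[np.float64(0.0236), np.float64(-0.005), np.float64(0.0033)] [0, 0, np.float64(-0.1185), 0]
[np.float64(0.024), np.float64(-0.0022), np.float64(0.0033)] [0, 0, np.float64(-0.1185), 0]
[np.float64(0.0241), np.float64(0.0006), np.float64(0.0033)] [0, 0, np.float64(-0.1185), 0]
[np.float64(0.0238), np.float64(0.0035), np.float64(0.0033)] [0, 0, np.float64(-0.1185), 0]
[np.float64(0.0233), np.float64(0.0063), np.float64(0.0033)
[... 991 characters left out ...]
 np.float64(0.0033)] [0, 0, np.float64(-0.1185), 0]
[np.float64(-0.0028), np.float64(0.0239), np.float64(0.0033)] [0, 0, np.float64(-0.1185), 0]
[np.float64(-0.0056), np.float64(0.0234), np.float64(0.0033)] [0, 0, np.float64(-0.1185), 0]
[np.float64(-0.0083), np.float64(0.0226), np.float64(0.0033)] [0, 0, np.float64(-0.1185), 0]
[np.float64(-0.0109), np.float64(0.0215), np.float64(0.0033)] [0, 0, np.float64(-0.1185), 0]
[np.float64(-0.0134), np.float64(0.02), np.float64(0.0033)] [0, 0, np.float64(-0.1185), 0]
[np.float64(-0.0156), np.float64(0.0183), np.float64(0.0033)] [0, 0, np.float64(-0.1185), 0]
[np.float64(-0.0177), np.float64(0.0163), np.float64(0.0033)] [0, 0, np.float64(-0.1185), 0]
```

>>> carry_out:
  increments:
    - [0.023, -0.008, 0.003, 0, 0, -0.1185, 0]
    - [0.0235, -0.005, 0.003, 0, 0, -0.1185, 0]
    - [0.024, -0.002, 0.003, 0, 0, -0.1185, 0]
    - [0.024, 0.0005, 0.003, 0, 0, -0.1185, 0]
    - [0.024, 0.0035, 0.003, 0, 0, -0.1185, 0]

```text
t: 0.52
position: [327.3, -498.4, 215.5]
ee_rot: [[0.553, 0.833, -0.0], [0.833, -0.553, 0.001], [0.001, -0.001, -1.0]]
ft_force: [0.2, -0.0, -0.5]
finger_gap: 25.9
finger_force: 0.0
```

>>> carry_out:
  increments:
    - [0.0235, 0.006, 0.0035, 0, 0, -0.1185, 0]
    - [0.0225, 0.009, 0.0035, 0, 0, -0.1185, 0]
    - [0.021, 0.0115, 0.0035, 0, 0, -0.1185, 0]
    - [0.0195, 0.014, 0.0035, 0, 0, -0.1185, 0]
    - [0.018, 0.016, 0.0035, 0, 0, -0.1185, 0]

```text
t: 0.93
position: [418.0, -418.9, 198.1]
ee_rot: [[-0.007, 1.0, -0.001], [1.0, 0.007, 0.001], [0.001, -0.001, -1.0]]
ft_force: [1.0, -1.2, -0.8]
finger_gap: 0.2
finger_force: 0.0
```

>>> carry_out:
  increments:
    - [0.016, 0.018, 0.0035, 0, 0, -0.1185, 0]
    - [0.0135, 0.02, 0.0035, 0, 0, -0.1185, 0]
    - [0.011, 0.0215, 0.0035, 0, 0, -0.1185, 0]
    - [0.0085, 0.0225, 0.0035, 0, 0, -0.1185, 0]
    - [0.0055, 0.0235, 0.0035, 0, 0, -0.1185, 0]

```text
t: 1.35
position: [508.8, -339.8, 180.5]
ee_rot: [[-0.564, 0.826, -0.001], [0.826, 0.564, 0.001], [0.001, -0.0, -1.0]]
ft_force: [-0.1, -0.5, -0.3]
finger_gap: -0.1
finger_force: 0.0
```

>>> carry_out:
  increments:
    - [0.003, 0.024, 0.003, 0, 0, -0.1185, 0]
    - [0, 0.024, 0.003, 0, 0, -0.1185, 0]
    - [-0.003, 0.024, 0.003, 0, 0, -0.1185, 0]
    - [-0.0055, 0.0235, 0.003, 0, 0, -0.1185, 0]
    - [-0.0085, 0.0225, 0.003, 0, 0, -0.1185, 0]

```text
t: 1.77
position: [600.1, -261.1, 165.5]
ee_rot: [[-0.929, 0.37, -0.001], [0.37, 0.929, 0.001], [0.001, 0.0, -1.0]]
ft_force: [0.1, -0.2, 1.4]
finger_gap: 0.1
finger_force: 0.0
```

>>> carry_out:
  increments:
    - [-0.011, 0.0215, 0.003, 0, 0, -0.1185, 0]
    - [-0.0135, 0.02, 0.003, 0, 0, -0.1185, 0]
    - [-0.0155, 0.0185, 0.003, 0, 0, -0.1185, 0]
    - [-0.0175, 0.0165, 0.003, 0, 0, -0.1185, 0]
    - [0, 0, 0, 0, 0, 0, 0]

```text
t: 2.18
position: [674.5, -195.4, 152.7]
ee_rot: [[-0.995, -0.096, 0.0], [-0.096, 0.995, 0.002], [-0.0, 0.002, -1.0]]
ft_force: [0.3, -0.0, -0.4]
finger_gap: -0.0
finger_force: 0.0
```

Run:
```python
from h import *
from station import eyes
plan([672,-199,63],3.23,0)
c=eyes.read_camera("wrist")
cv2.imwrite("pics/w1.png",cv2.cvtColor(c["image"],4))
```

```text
from [ 674.5 -195.4  152.7] yaw -3.045 tilt [0.0001 0.002 ] q [-0.37  0.46  0.06  1.18  0.   -0.47] F [ 0.3 -0.  -0.4] gap -0.0 t 2.1833 rows 53
[np.float64(0.0001), np.float64(-0.0001), np.float64(0.0017)] [0, 0, np.float64(-0.1184), 0]
[np.float64(0.0001), np.float64(-0.0001), np.float64(0.0017)] [0, 0, np.float64(-0.1184), 0]
[np.float64(0.0001), np.float64(-0.0), np.float64(0.0017)] [0, 0, np.float64(-0.1184), 0]
[np.float64(0.0001), np.float64(-0.0), np.float64(0.0017)] [0, 0, np.float64(-0.1184), 0]
[np.float64(0.0001), np.float64(-0.0), np.float64(0.0017)] [0, 0, np.float64(-0.1184), 0]
[np.float64(0.0001), np.float64(-0.0), np.float64(0.0017)] [0, 0, np.float64(-0.1184), 0]
[np.float64(0.0001), np.float64(-0.0), np.float64(0.0017)] [0, 0, np.float64(-0.1184), 0]
[np.float64(0.0001), np.float64(-0.0), np.float64(0.0017)] [0, 0, np.float64(-0.1184), 0]
[np.float64(0.0001), np.float64(0.0), np.float64(0.0017)] [0, 0, np.float64(-0.1184), 0]
[np.float64(0.0001), np.float64(0.0), np.float64(0.0017)] [0, 0, np.float64(-0.1184), 0]
[np.float64(0.0001), np.float64(0.0), np.float64(0.
[... 3142 characters left out ...]
float64(-0.0001), np.float64(0.0017)] [0, 0, np.float64(-0.1184), 0]
[np.float64(-0.0), np.float64(-0.0001), np.float64(0.0017)] [0, 0, np.float64(-0.1184), 0]
[np.float64(-0.0), np.float64(-0.0001), np.float64(0.0017)] [0, 0, np.float64(-0.1184), 0]
[np.float64(0.0), np.float64(-0.0001), np.float64(0.0017)] [0, 0, np.float64(-0.1184), 0]
[np.float64(0.0), np.float64(-0.0001), np.float64(0.0017)] [0, 0, np.float64(-0.1184), 0]
[np.float64(0.0), np.float64(-0.0001), np.float64(0.0017)] [0, 0, np.float64(-0.1184), 0]
[np.float64(0.0), np.float64(-0.0001), np.float64(0.0017)] [0, 0, np.float64(-0.1184), 0]
[np.float64(0.0), np.float64(-0.0001), np.float64(0.0017)] [0, 0, np.float64(-0.1184), 0]
```

View pics/w1.png

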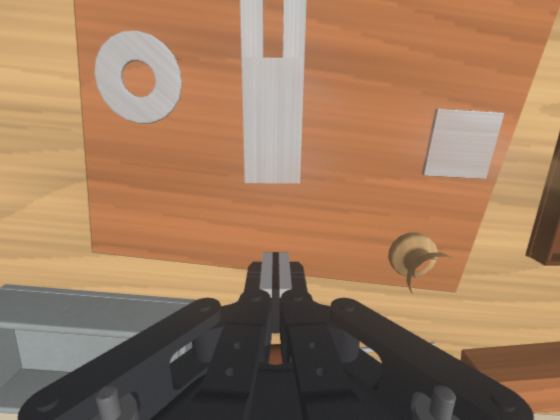

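The wrist view, taken from beyond the board, shows the shim's solid end between (245,184) and (301,183), square to the tool. The washer is at (138,77), clear of the push line. The shut fingertips are at (275,265).

```bash
sed -i 's/dy=yaw-y0;/dy=(yaw-y0+np.pi)%(2*np.pi)-np.pi;/; s/\[round(v,4) for/[float(round(v,4)) for/' h.py
python3 - <<'E'
from h import *
from station import eyes
c=eyes.read_camera("wrist")
for z in (64,):
    e=ray(c,[(245,184),(301,183)],z);print(e.round(1),e.mean(0))
    for q in grey(c,(85,520,0,190)):
        r,p=rect(c,q,64);print(q.reshape(-1,2).mean(0).round(),np.round(r[0],1),np.round(r[1],1),round(r[2],2))
E
```

```text
[[ 651.5 -221.5]
 [ 646.6 -177. ]] [ 649.04357767 -199.26205273]
[463. 144.] [606.4 -56.7] [49.8 51. ] 2.22
[140.  80.] [ 583.1 -301.2] [59.8 61.3] 5.23
[274.  80.] [ 586.7 -204.2] [126.   44.2] 5.09
```

>>> carry_out:
  increments:
    - [0, -0.0016, 0.03, 0, 0, 0, 0]
    - [0, 0, 0.03, 0, 0, 0, 0]
    - [0, 0, 0.02, 0, 0, 0, 0]
    - [0, 0, 0.006, 0, 0, 0, 0]
    - [0, 0, 0, 0, 0, 0, 0]

```text
t: 2.7
position: [669.6, -200.3, 65.7]
ee_rot: [[-0.996, -0.087, -0.005], [-0.087, 0.996, 0.002], [0.005, 0.002, -1.0]]
ft_force: [-0.7, -0.0, 0.1]
finger_gap: -0.1
finger_force: 0.0
```

>>> carry_out:
  increments:
    - [0, 0.0025, 0.0035, 0, 0, 0, 0]
    - [0, 0, 0, 0, 0, 0, 0]
    - [0, 0, 0, 0, 0, 0, 0]

```text
t: 2.95
position: [673.3, -198.4, 66.7]
ee_rot: [[-0.996, -0.089, 0.003], [-0.089, 0.996, -0.001], [-0.003, -0.001, -1.0]]
ft_force: [-0.7, 0.6, -0.3]
finger_gap: 0.1
finger_force: 0.0
```

>>> carry_out:
  increments:
    - [0, 0, 0, 0, 0, 0, 0]
    - [0, 0, 0, 0, 0, 0, 0]
    - [0, 0, 0, 0, 0, 0, 0]

```text
t: 3.2
position: [672.8, -198.0, 65.7]
ee_rot: [[-0.996, -0.089, 0.001], [-0.089, 0.996, -0.001], [-0.001, -0.001, -1.0]]
ft_force: [-0.6, -0.3, 0.1]
finger_gap: 0.2
finger_force: 0.0
```

>>> carry_out:
  increments:
    - [0, 0.0005, 0.002, 0, 0, 0, 0]
    - [0, 0, 0.0017, 0, 0, 0, 0]
    - [0, 0, 0, 0, 0, 0, 0]
    - [0, 0, 0, 0, 0, 0, 0]
    - [0, 0, 0, 0, 0, 0, 0]

```text
t: 3.62
position: [672.0, -197.3, 60.9]
ee_rot: [[-0.996, -0.089, -0.0], [-0.089, 0.996, 0.0], [0.0, 0.0, -1.0]]
ft_force: [1.3, -0.7, 0.7]
finger_gap: -0.0
finger_force: 0.0
```

>>> carry_out:
  increments:
    - [0.006, 0, -0.0005, 0, 0, 0, 0]
    - [0.006, 0, 0, 0, 0, 0, 0]
    - [0.006, 0, 0, 0, 0, 0, 0]
    - [0.006, 0, 0, 0, 0, 0, 0]
    - [0.006, 0, 0, 0, 0, 0, 0]

```text
t: 4.03
position: [641.8, -200.1, 61.9]
ee_rot: [[-0.996, -0.089, 0.001], [-0.089, 0.996, -0.0], [-0.001, -0.0, -1.0]]
ft_force: [0.9, -0.3, 0.1]
finger_gap: -0.2
finger_force: 0.5
```

>>> carry_out:
  increments:
    - [0.007, 0, 0, 0, 0, 0, 0]
    - [0.007, 0, 0, 0, 0, 0, 0]
    - [0.007, 0, 0, 0, 0, 0, 0]
    - [0.005, 0, 0, 0, 0, 0, 0]
    - [0.004, 0, 0, 0, 0, 0, 0]

```text
t: 4.45
position: [611.9, -202.8, 61.9]
ee_rot: [[-0.996, -0.089, 0.0], [-0.089, 0.996, -0.0], [-0.0, -0.0, -1.0]]
ft_force: [2.3, 0.8, 0.6]
finger_gap: -0.2
finger_force: 0.8
```

Run:
```python
from h import *
from station import eyes,manip
s=manip.state();print(np.round(s["position"],1),np.round(s["ft_force"],1))
c=eyes.read_camera("wrist")
cv2.imwrite("pics/w2.png",cv2.cvtColor(c["image"],4))
for n,b in(("wrist",(0,560,0,300)),("scene",(180,335,205,330))):
    c=eyes.read_camera(n)
    for q in grey(c,b):
        r,p=rect(c,q,64);print(n,q.reshape(-1,2).mean(0).round(),np.round(r[0],1),np.round(r[1],1),round(r[2],2),p[:,0].min(),p[:,0].max())
```

```text
[ 611.9 -202.8   61.9] [2.3 0.8 0.6]
wrist [529. 270.] [599.4 -63.6] [38.4 37.6] 5.04 580.59796 620.1963
wrist [ 78. 197.] [ 582.8 -301.1] [60.6 61.7] 6.06 552.2005 613.4626
wrist [273. 139.] [ 559.5 -207. ] [140.5  44.2] 5.46 487.82608 629.6154
scene [294. 284.] [605.5 -56.2] [51.7 50.8] 2.73 579.299 631.5974
scene [224. 233.] [ 590.4 -309.3] [61.4 33.5] 39.92 556.6323 612.9961
scene [271. 231.] [ 511.9 -211.4] [101.8  45. ] 5.04 460.22394 561.201
scene [247. 212.] [ 494.  -301.9] [50.1 58.8] 36.12 456.96796 525.44086
```

View pics/w2.png

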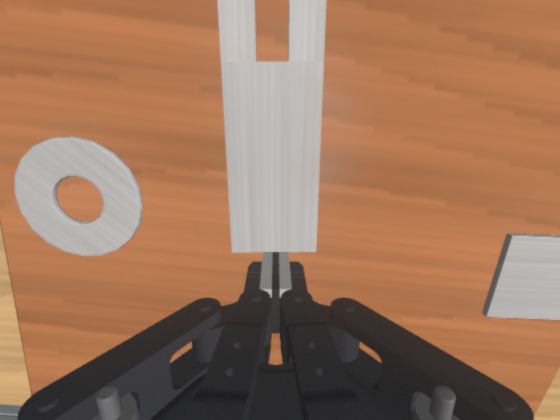

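The wrist view shows the fingers against the shim's solid end, between (232,252) and (317,252). The washer is untouched at (78,197). The mask takes in the finger pads, so I'll use the end corners instead.

Run:
```python
from h import *
from station import eyes,manip
c=eyes.read_camera("wrist")
e=ray(c,[(232,252),(317,252)],64);print(e.round(1),e.mean(0).round(1),np.linalg.norm(e[0]-e[1]))
X=np.array([611.9,-202.8,62]);k=c["camera_matrix"]@(np.array(c["R"])@X+c["t"]);print(k/k[2])
```

```text
[[ 604.5 -224.5]
 [ 600.6 -180.3]] [ 602.5 -202.4] 44.40567332500718
[272.30270535 265.97543191   1.        ]
```

>>> carry_out:
  increments:
    - [0.006, 0, 0, 0, 0, 0, 0]
    - [0.007, 0, 0, 0, 0, 0, 0]
    - [0.007, 0, 0, 0, 0, 0, 0]
    - [0.007, 0, 0, 0, 0, 0, 0]
    - [0.004, 0, 0, 0, 0, 0, 0]

```text
t: 5.07
position: [580.2, -205.4, 61.6]
ee_rot: [[-0.996, -0.089, -0.001], [-0.089, 0.996, 0.0], [0.001, 0.0, -1.0]]
ft_force: [1.4, -0.9, 0.1]
finger_gap: -0.1
finger_force: 0.6
```

>>> carry_out:
  increments:
    - [0.003, 0, 0, 0, 0, 0, 0]
    - [0, 0, 0, 0, 0, 0, 0]
    - [0, 0, 0, 0, 0, 0, 0]
    - [-0.01, 0, 0, 0, 0, 0, 0]
    - [-0.01, 0, 0, 0, 0, 0, 0]

```text
t: 5.48
position: [598.7, -203.9, 61.4]
ee_rot: [[-0.996, -0.089, -0.001], [-0.089, 0.996, 0.0], [0.001, 0.0, -1.0]]
ft_force: [0.4, 0.0, 0.4]
finger_gap: 0.1
finger_force: 0.0
```

>>> carry_out:
  increments:
    - [0, 0, -0.02, 0, 0, 0, 0]
    - [0, 0, -0.03, 0, 0, 0, 0]
    - [0, 0, -0.03, 0, 0, 0, 0]
    - [0, 0, -0.02, 0, 0, 0, 0.085]
    - [0, 0, 0, 0, 0, 0, 0.085]

```text
t: 5.9
position: [603.4, -205.5, 167.7]
ee_rot: [[-0.996, -0.09, 0.01], [-0.09, 0.996, -0.004], [-0.009, -0.005, -1.0]]
ft_force: [0.8, -0.1, -0.0]
finger_gap: 23.6
finger_force: 0.0
```

Run:
```python
from h import *
from station import eyes,manip
s=manip.state();print(np.round(s["position"],1),np.round(s["ft_force"],1))
c=eyes.read_camera("wrist")
cv2.imwrite("pics/w3.png",cv2.cvtColor(c["image"],4))
for n,b in(("wrist",(0,560,0,240)),("scene",(180,335,185,330))):
    c=eyes.read_camera(n)
    for q in grey(c,b):
        r,p=rect(c,q,64);print(n,q.reshape(-1,2).mean(0).round(),np.round(r[0],1),np.round(r[1],1),round(r[2],2),p[:,0].min(),p[:,0].max())
```

```text
[ 603.4 -205.5  167.7] [ 0.8 -0.1 -0. ]
wrist [443. 218.] [600.6 -57.1] [39.4 51.1] 2.53 580.11865 621.3464
wrist [161. 174.] [ 582.9 -301.3] [60.  60.9] 5.18 552.5495 613.2915
wrist [275.  73.] [ 508.9 -211.9] [118.   44.3] 5.82 448.59918 569.5904
scene [294. 284.] [605.5 -56.2] [51.7 50.8] 2.73 579.299 631.5974
scene [228. 233.] [ 582.2 -299.7] [61.5 58.4] 40.67 551.99457 612.9961
scene [273. 227.] [ 496.7 -212.8] [141.   45.4] 5.82 425.77777 568.6701
```

View pics/w3.png

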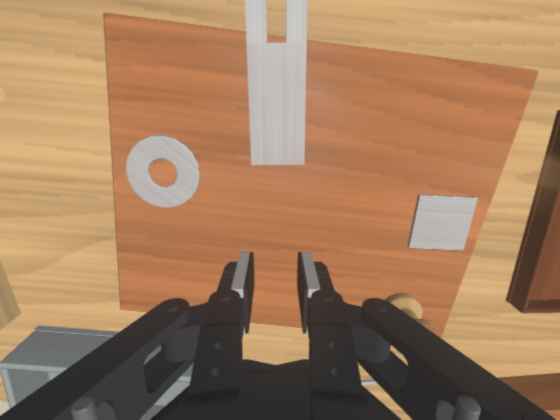

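The wrist view shows the shim overhanging. The board's front edge crosses it around rows 34–41, just past the slot bottom at row 43. The washer is at (161,174), unmoved. Now I'll go to above the overhang.

Run:
```python
from h import *
from station import eyes
c=eyes.read_camera("wrist")
print(ray(c,[(106,15),(248,34),(306,42),(535,72)],60).round(1).tolist(),ray(c,[(250,165),(305,165)],64).round(1).tolist())
plan([446,-218,120],np.pi+.102,0.085,vmax=30)
```

```text
[[466.3, -335.1], [469.3, -233.6], [470.6, -191.2], [475.2, -17.4]] [[563.6, -225.9], [559.6, -181.5]]
from [ 598.2 -203.5  160.3] yaw -3.052 tilt [-0.0018  0.0009] q [-0.43  0.33 -0.1   1.14  0.   -0.52] F [ 0.4  0.3 -0.1] gap 52.9 t 6.1 rows 6
[0.0255, -0.0001, 0.0067] [0, 0, np.float64(-0.0021), 0.085]
[0.0255, -0.0001, 0.0067] [0, 0, np.float64(-0.0021), 0.085]
[0.0255, -0.0, 0.0067] [0, 0, np.float64(-0.0021), 0.085]
[0.0255, 0.0, 0.0067] [0, 0, np.float64(-0.0021), 0.085]
[0.0255, 0.0001, 0.0067] [0, 0, np.float64(-0.0021), 0.085]
[0.0255, 0.0001, 0.0067] [0, 0, np.float64(-0.0021), 0.085]
```

>>> carry_out:
  increments:
    - [0.0255, 0, 0.0065, 0, 0, -0.002, 0.085]
    - [0.0255, 0, 0.0065, 0, 0, -0.002, 0.085]
    - [0.0255, 0, 0.0065, 0, 0, -0.002, 0.085]
    - [0.0255, 0, 0.0065, 0, 0, -0.002, 0.085]
    - [0.0255, 0, 0.0065, 0, 0, -0.002, 0.085]

```text
t: 6.52
position: [469.2, -214.9, 126.8]
ee_rot: [[-0.995, -0.1, -0.003], [-0.1, 0.995, 0.002], [0.003, 0.002, -1.0]]
ft_force: [-1.3, -0.7, -0.4]
finger_gap: 84.9
finger_force: 0.0
```

>>> carry_out:
  increments:
    - [0.0255, 0, 0.0065, 0, 0, -0.002, 0.085]
    - [0, 0, 0, 0, 0, 0, 0.085]
    - [0, 0, 0, 0, 0, 0, 0.085]
    - [0, 0, 0, 0, 0, 0, 0.085]
    - [0, 0, 0, 0, 0, 0, 0.085]

```text
t: 6.93
position: [447.2, -218.6, 122.6]
ee_rot: [[-0.995, -0.101, 0.001], [-0.101, 0.995, -0.0], [-0.001, -0.0, -1.0]]
ft_force: [-0.2, -0.3, 0.1]
finger_gap: 84.9
finger_force: 0.0
```

Run:
```python
from h import *
from station import eyes
plan([446,-218,47],np.pi+.102,0.085,vmax=30)
c=eyes.read_camera("top")
for q in grey(c,(215,332,118,240)):
    r,p=rect(c,q,64);print(q.reshape(-1,2).mean(0).round(),np.round(r[0],1),np.round(r[1],1),round(r[2],2))
c=eyes.read_camera("wrist")
cv2.imwrite("pics/w4.png",cv2.cvtColor(c["image"],4))
```

```text
from [ 447.2 -218.6  122.6] yaw -3.04 tilt [ 0.0007 -0.0002] q [-0.58  0.14 -0.44  0.99  0.   -0.69] F [-0.2 -0.3  0.1] gap 84.9 t 6.9333 rows 3
[0.0004, 0.0002, 0.0252] [0, 0, np.float64(-0.0001), 0.085]
[0.0004, 0.0002, 0.0252] [0, 0, np.float64(-0.0001), 0.085]
[0.0004, 0.0002, 0.0252] [0, 0, np.float64(-0.0001), 0.085]
[316. 169.] [ 574.5 -322.8] [23.1 54.8] 67.51
[233. 162.] [603.3 -60.1] [49.9 48.1] 3.81
[290. 172.] [ 567.5 -225.6] [106.2 116.3] 55.86
[269. 159.] [ 608.6 -171.7] [ 23.  119.9] 53.38
```

View pics/w4.png

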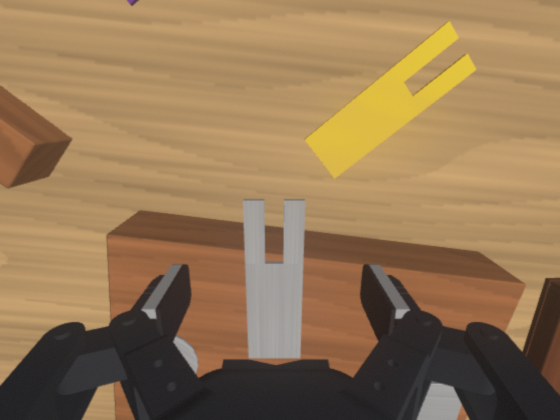

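The wrist view shows the slotted end at (244–305, 200), past the board's front edge at about row 247. The open fingers straddle the overhang symmetrically. A yellow lookalike lies on the table at (390,100).

Run:
```python
from h import *
from station import eyes
c=eyes.read_camera("wrist")
e=ray(c,[(244,200),(305,200)],64);print(e.round(1),e.mean(0).round(1),np.linalg.norm(e[0]-e[1]))
print(ray(c,[(230,245),(310,254)],60).round(1), ray(c,[(248,358),(300,358)],64).round(1))
```

```text
[[ 430.5 -241.1]
 [ 426.1 -198.2]] [ 428.3 -219.6] 43.14538132059169
[[ 468.3 -249.5]
 [ 469.7 -188.1]] [[ 570.8 -228. ]
 [ 566.3 -183.8]]
```

>>> carry_out:
  increments:
    - [0.0005, 0, 0.015, 0, 0, 0, 0.085]
    - [0, 0, 0.015, 0, 0, 0, 0.085]
    - [0, 0, 0.01, 0, 0, 0, 0.085]
    - [0, 0, 0, 0, 0, 0, 0.085]
    - [0, 0, 0, 0, 0, 0, 0.085]

```text
t: 7.5
position: [445.4, -218.0, 82.1]
ee_rot: [[-0.995, -0.101, -0.001], [-0.101, 0.995, 0.001], [0.001, 0.001, -1.0]]
ft_force: [-0.1, -0.2, -0.6]
finger_gap: 85.5
finger_force: 0.0
```

>>> carry_out:
  increments:
    - [0, 0, 0.012, 0, 0, 0, 0.085]
    - [0, 0, 0.012, 0, 0, 0, 0.085]
    - [0, 0, 0.012, 0, 0, 0, 0.085]
    - [0, 0, 0, 0, 0, 0, 0.085]
    - [0, 0, 0, 0, 0, 0, 0.085]

```text
t: 7.92
position: [445.7, -218.4, 46.9]
ee_rot: [[-0.995, -0.101, -0.0], [-0.101, 0.995, 0.0], [0.0, 0.0, -1.0]]
ft_force: [0.1, -0.4, -0.5]
finger_gap: 84.7
finger_force: 0.0
```

>>> carry_out:
  increments:
    - [0, 0, 0, 0, 0, 0, 0.06]
    - [0, 0, 0, 0, 0, 0, 0.05]
    - [0, 0, 0, 0, 0, 0, 0.04]
    - [0, 0, 0, 0, 0, 0, 0.03]
    - [0, 0, 0, 0, 0, 0, 0.03]

```text
t: 8.33
position: [446.3, -218.9, 47.6]
ee_rot: [[-0.995, -0.101, 0.001], [-0.101, 0.995, -0.001], [-0.001, -0.001, -1.0]]
ft_force: [-1.0, 0.0, 3.8]
finger_gap: 41.9
finger_force: 59.9
```

>>> carry_out:
  increments:
    - [0, 0, 0, 0, 0, 0, 0.02]
    - [0, 0, 0, 0, 0, 0, 0.02]
    - [0, 0, 0, 0, 0, 0, 0.02]
    - [0, 0, 0, 0, 0, 0, 0.02]
    - [0, 0, 0, 0, 0, 0, 0.02]

```text
t: 8.75
position: [446.3, -218.9, 47.5]
ee_rot: [[-0.995, -0.101, 0.001], [-0.101, 0.995, -0.001], [-0.001, -0.001, -1.0]]
ft_force: [-1.6, 0.5, 5.3]
finger_gap: 42.1
finger_force: 60.0
```

>>> carry_out:
  increments:
    - [0, 0, -0.006, 0, 0, 0, 0.02]
    - [0, 0, -0.012, 0, 0, 0, 0.02]
    - [0, 0, -0.015, 0, 0, 0, 0.02]
    - [0, 0, -0.015, 0, 0, 0, 0.02]
    - [0, 0, -0.015, 0, 0, 0, 0.02]

```text
t: 9.17
position: [444.6, -217.7, 109.5]
ee_rot: [[-0.995, -0.101, -0.002], [-0.101, 0.995, 0.001], [0.002, 0.002, -1.0]]
ft_force: [0.7, -0.8, -2.6]
finger_gap: 41.9
finger_force: 61.0
```

>>> carry_out:
  increments:
    - [0, 0, -0.015, 0, 0, 0, 0.02]
    - [0, 0, -0.01, 0, 0, 0, 0.02]
    - [0, 0, -0.005, 0, 0, 0, 0.02]
    - [0, 0, 0, 0, 0, 0, 0.02]
    - [0, 0, 0, 0, 0, 0, 0.02]

```text
t: 9.58
position: [445.3, -218.1, 139.1]
ee_rot: [[-0.995, -0.101, -0.001], [-0.101, 0.995, 0.0], [0.001, 0.001, -1.0]]
ft_force: [-0.8, -0.3, -2.4]
finger_gap: 41.8
finger_force: 61.0
```

Run:
```python
from h import *
from station import eyes
plan([543,142,140],np.pi+.108,0.02,vmax=25)
c=eyes.read_camera("wrist")
a=cv2.cvtColor(c["image"],4)
b=cv2.cvtColor(eyes.read_camera("scene")["image"],4)[90:330,180:400]
b=cv2.resize(b,(385,420))
cv2.imwrite("pics/w5.png",np.hstack([a[:,100:480],b]))
```

```text
from [ 445.3 -218.1  139.1] yaw -3.04 tilt [-0.0007  0.0005] q [-0.59  0.12 -0.43  1.03  0.   -0.69] F [-0.8 -0.3 -2.4] gap 41.8 t 9.5833 rows 15
[-0.0089, 0.0232, -0.0001] [0, 0, np.float64(-0.0005), 0.02]
[-0.0089, 0.0232, -0.0001] [0, 0, np.float64(-0.0005), 0.02]
[-0.0089, 0.0232, -0.0001] [0, 0, np.float64(-0.0005), 0.02]
[-0.0089, 0.0232, -0.0001] [0, 0, np.float64(-0.0005), 0.02]
[-0.009, 0.0232, -0.0001] [0, 0, np.float64(-0.0005), 0.02]
[-0.009, 0.0232, -0.0001] [0, 0, np.float64(-0.0005), 0.02]
[-0.009, 0.0232, -0.0001] [0, 0, np.float64(-0.0005), 0.02]
[-0.009, 0.0232, -0.0001] [0, 0, np.float64(-0.0005), 0.02]
[-0.009, 0.0232, -0.0001] [0, 0, np.float64(-0.0005), 0.02]
[-0.009, 0.0232, -0.0001] [0, 0, np.float64(-0.0005), 0.02]
[-0.009, 0.0232, -0.0001] [0, 0, np.float64(-0.0005), 0.02]
[-0.009, 0.0232, -0.0001] [0, 0, np.float64(-0.0005), 0.02]
[-0.009, 0.0232, -0.0001] [0, 0, np.float64(-0.0005), 0.02]
[-0.009, 0.0232, -0.0001] [0, 0, np.float64(-0.0005), 0.02]
[-0.0091, 0.0232, -0.0001] [0, 0, np.float64(-0.0005), 0.02]
```

View pics/w5.png

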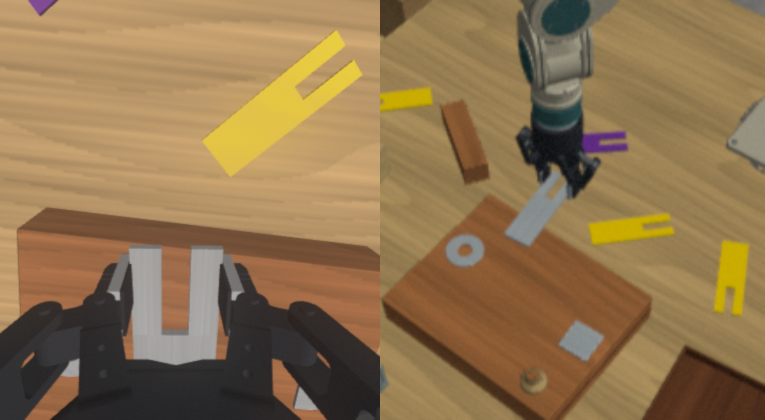

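The wrist and scene views show the shim firmly between the pads, roughly level, with the washer and plate still on the board. Now I'll carry it over to the tray, 101 mm in +x and 362 mm in +y.

>>> carry_out:
  increments:
    - [-0.004, 0.012, 0, 0, 0, 0, 0.02]
    - [-0.008, 0.02, 0, 0, 0, 0, 0.02]
    - [-0.0095, 0.024, 0, 0, 0, 0, 0.02]
    - [-0.0095, 0.024, 0, 0, 0, 0, 0.02]
    - [-0.0095, 0.024, 0, 0, 0, 0, 0.02]

```text
t: 10.1
position: [474.9, -109.0, 138.8]
ee_rot: [[-0.995, -0.101, -0.002], [-0.101, 0.995, 0.001], [0.001, 0.001, -1.0]]
ft_force: [0.6, -0.9, -1.6]
finger_gap: 41.7
finger_force: 61.1
```

>>> carry_out:
  increments:
    - [-0.0095, 0.024, 0, 0, 0, 0, 0.02]
    - [-0.0095, 0.024, 0, 0, 0, 0, 0.02]
    - [-0.0095, 0.024, 0, 0, 0, 0, 0.02]
    - [-0.0095, 0.024, 0, 0, 0, 0, 0.02]
    - [-0.0095, 0.024, 0, 0, 0, 0, 0.02]

```text
t: 10.52
position: [509.8, 15.5, 138.7]
ee_rot: [[-0.995, -0.101, -0.002], [-0.101, 0.995, 0.001], [0.002, 0.001, -1.0]]
ft_force: [0.3, -0.2, -2.4]
finger_gap: 41.9
finger_force: 61.1
```

>>> carry_out:
  increments:
    - [-0.0095, 0.024, 0, 0, 0, -0.003, 0.02]
    - [-0.0095, 0.024, 0, 0, 0, -0.003, 0.02]
    - [-0.0095, 0.024, 0, 0, 0, 0, 0.02]
    - [-0.009, 0.024, 0, 0, 0, 0, 0.02]
    - [-0.008, 0.02, 0, 0, 0, 0, 0.02]

```text
t: 10.93
position: [542.7, 136.0, 138.6]
ee_rot: [[-0.994, -0.108, -0.002], [-0.108, 0.994, 0.001], [0.002, 0.001, -1.0]]
ft_force: [-0.0, 0.1, -2.3]
finger_gap: 41.8
finger_force: 61.1
```

>>> carry_out:
  increments:
    - [-0.004, 0.009, 0, 0, 0, 0, 0.02]
    - [0, 0, 0, 0, 0, 0, 0.02]
    - [0, 0, 0, 0, 0, 0, 0.02]
    - [0, 0, 0, 0, 0, 0, 0.02]
    - [0, 0, 0, 0, 0, 0, 0.02]

```text
t: 11.35
position: [546.0, 141.9, 139.3]
ee_rot: [[-0.994, -0.106, -0.001], [-0.106, 0.994, -0.0], [0.001, -0.0, -1.0]]
ft_force: [-0.3, -0.7, -1.9]
finger_gap: 42.2
finger_force: 61.1
```

Run:
```python
from h import *
from station import eyes
plan([545,144,140],np.pi+.108,0.02,vmax=25)
a=cv2.cvtColor(eyes.read_camera("wrist")["image"],4)
b=cv2.resize(cv2.cvtColor(eyes.read_camera("scene")["image"],4)[200:400,280:440],(336,420))
cv2.imwrite("pics/w6.png",np.hstack([a[:,50:510],b]))
```

```text
from [546.  141.9 139.3] yaw -3.036 tilt [-0.001  -0.0005] q [ 0.14  0.24 -0.28  1.05 -0.    0.03] F [-0.3 -0.7 -1.9] gap 42.2 t 11.35 rows 1
[0.0008, 0.0022, -0.0007] [0, 0, np.float64(-0.0021), 0.02]
```

View pics/w6.png

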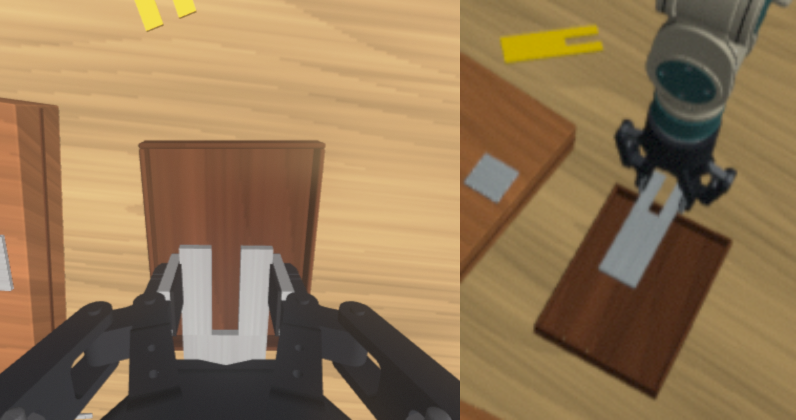

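The wrist view shows the shim held over the tray. The tray's near rim runs from (190,143) to (374,143) in full-frame pixels, centred under the gripper. I'll check the tray centre from that rim.

Run:
```python
from h import *
from station import eyes
c=eyes.read_camera("wrist")
e=ray(c,[(190,143),(374,143)],25);d=e[1]-e[0];n=np.array([d[1],-d[0]])/np.linalg.norm(d);n*=np.sign(n[0])
print(e.round(1),np.linalg.norm(d),n,e.mean(0)+110*n)
```

```text
[[501.   65.8]
 [484.5 221.2]] 156.3371789210607 [0.99447586 0.10496553] [602.13882518 155.04022929]
```

>>> carry_out:
  increments:
    - [-0.001, 0.004, 0.02, 0, 0, 0, 0.02]
    - [0, 0, 0.025, 0, 0, 0, 0.02]
    - [0, 0, 0.025, 0, 0, 0, 0.02]
    - [0, 0, 0.02, 0, 0, 0, 0.02]
    - [0, 0, 0.01, 0, 0, 0, 0.02]

```text
t: 11.92
position: [544.9, 146.1, 37.0]
ee_rot: [[-0.994, -0.106, -0.004], [-0.106, 0.994, -0.001], [0.004, -0.0, -1.0]]
ft_force: [-0.8, -0.5, -2.2]
finger_gap: 42.0
finger_force: 61.1
```

>>> carry_out:
  increments:
    - [0, 0, 0.01, 0, 0, 0, 0.02]
    - [0, 0, 0.008, 0, 0, 0, 0.02]
    - [0, 0, 0.006, 0, 0, 0, 0.02]
    - [0, 0, 0, 0, 0, 0, 0.02]
    - [0, 0, 0, 0, 0, 0, 0.02]

```text
t: 12.33
position: [547.6, 147.0, 16.0]
ee_rot: [[-0.994, -0.107, 0.001], [-0.107, 0.994, 0.0], [-0.001, 0.0, -1.0]]
ft_force: [0.0, -0.6, -1.7]
finger_gap: 41.4
finger_force: 61.1
```

Lowering in small steps while watching the force.

>>> carry_out:
  increments:
    - [0, 0, 0.003, 0, 0, 0, 0.02]
    - [0, 0, 0.003, 0, 0, 0, 0.02]
    - [0, 0, 0.003, 0, 0, 0, 0.02]
    - [0, 0, 0, 0, 0, 0, 0.02]
    - [0, 0, 0, 0, 0, 0, 0.02]

```text
t: 12.75
position: [546.9, 147.0, 6.4]
ee_rot: [[-0.994, -0.107, -0.0], [-0.107, 0.994, -0.0], [0.0, -0.0, -1.0]]
ft_force: [0.5, 0.4, -2.6]
finger_gap: 41.9
finger_force: 61.1
```

>>> carry_out:
  increments:
    - [0, 0, 0.0015, 0, 0, 0, 0.02]
    - [0, 0, 0.0015, 0, 0, 0, 0.02]
    - [0, 0, 0, 0, 0, 0, 0.02]
    - [0, 0, 0, 0, 0, 0, 0.02]
    - [0, 0, 0, 0, 0, 0, 0.02]

```text
t: 13.17
position: [547.1, 146.9, 3.6]
ee_rot: [[-0.994, -0.107, -0.0], [-0.107, 0.994, -0.0], [0.0, 0.0, -1.0]]
ft_force: [-1.5, 0.4, -1.4]
finger_gap: 41.4
finger_force: 61.2
```

>>> carry_out:
  increments:
    - [0, 0, 0.0015, 0, 0, 0, 0.02]
    - [0, 0, 0.0015, 0, 0, 0, 0.02]
    - [0, 0, 0, 0, 0, 0, 0.02]
    - [0, 0, 0, 0, 0, 0, 0.02]
    - [0, 0, 0, 0, 0, 0, 0.02]

```text
t: 13.58
position: [547.2, 147.0, 3.3]
ee_rot: [[-0.994, -0.107, 0.0], [-0.107, 0.994, -0.0], [-0.0, -0.0, -1.0]]
ft_force: [-6.2, -0.5, 16.8]
finger_gap: 41.8
finger_force: 71.2
```

The fingertips now touch the tray floor, with the shim about 11 mm above it. I'll ease off slightly and release.

>>> carry_out:
  increments:
    - [0, 0, -0.0025, 0, 0, 0, 0.02]
    - [0, 0, 0, 0, 0, 0, 0.02]
    - [0, 0, 0, 0, 0, 0, 0.065]
    - [0, 0, 0, 0, 0, 0, 0.065]
    - [0, 0, 0, 0, 0, 0, 0.065]

```text
t: 14.0
position: [547.4, 147.0, 3.0]
ee_rot: [[-0.994, -0.107, 0.0], [-0.107, 0.994, 0.0], [-0.0, 0.0, -1.0]]
ft_force: [-0.5, 0.5, 0.3]
finger_gap: 65.1
finger_force: 0.0
```

>>> carry_out:
  increments:
    - [0, 0, 0, 0, 0, 0, 0.065]
    - [0, 0, -0.005, 0, 0, 0, 0.065]
    - [0, 0, -0.02, 0, 0, 0, 0.065]
    - [0, 0, -0.035, 0, 0, 0, 0.065]
    - [0, 0, -0.035, 0, 0, 0, 0.065]

```text
t: 14.42
position: [545.5, 146.7, 98.0]
ee_rot: [[-0.994, -0.107, -0.004], [-0.107, 0.994, -0.001], [0.004, -0.0, -1.0]]
ft_force: [1.2, -0.0, 0.0]
finger_gap: 64.9
finger_force: 0.0
```

>>> carry_out:
  increments:
    - [0.03, 0, -0.02, 0, 0, 0, 0.065]
    - [0.035, 0, 0, 0, 0, 0, 0.065]
    - [0.035, 0, 0, 0, 0, 0, 0.065]
    - [0, 0, 0, 0, 0, 0, 0.065]
    - [0, 0, 0, 0, 0, 0, 0.065]

```text
t: 14.83
position: [444.9, 136.0, 117.8]
ee_rot: [[-0.994, -0.107, -0.002], [-0.107, 0.994, -0.0], [0.002, -0.0, -1.0]]
ft_force: [0.3, -0.3, -0.1]
finger_gap: 65.2
finger_force: 0.0
```

Run:
```python
from h import *
from station import eyes
for n,b in(("scene",(180,420,185,390)),("top",(140,332,118,240))):
    c=eyes.read_camera(n)
    for q in grey(c,b):
        u=q.reshape(-1,2).mean(0);r,p=rect(c,q,9 if (u[0]>310)==(n=="scene") else 64);print(n,u.round(),np.round(r[0],1),np.round(r[1],1),round(r[2],2))
    if n=="scene":cv2.imwrite("pics/w7.png",cv2.resize(cv2.cvtColor(c["image"],4)[180:400,170:440],None,fx=2.5,fy=2.5))
```

```text
scene [238. 365.] [860.1 -39.2] [  6.3 123.3] 9.67
scene [364. 334.] [597.8 153.6] [138.3  44.4] 5.1
scene [294. 284.] [605.5 -56.2] [51.7 50.7] 2.86
scene [228. 233.] [ 583.3 -300.8] [61.3 55.9] 39.42
top [311. 167.] [ 580.1 -305.8] [56.9 55.7] 88.49
top [233. 162.] [620.5 -54.6] [51.9 50.1] 3.81
top [171. 173.] [596.  149.5] [139.7  43.9] 5.64
```

View pics/w7.png

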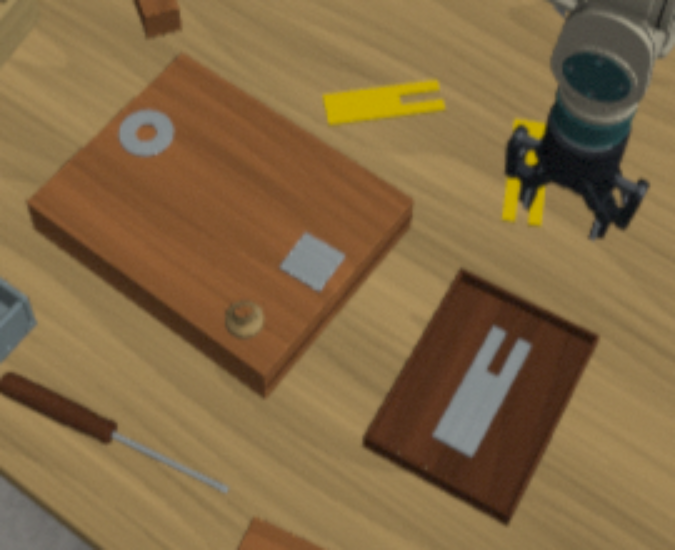

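The shim lies flat in the middle of the tray, measured at 139 x 44 on the floor plane. The washer sits exactly where it was, and the gripper is clear.

```bash
python3 -c "
from station import manip
print(manip.hand_in())"
```

```text
the job is handed in; nothing more can be done
None
```

The shim was slid about 4 cm over the board's front edge, gripped by its slotted end and laid flat in the tray with the washer left in place; I have handed the job in, but no verdict came back.

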